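# Load the terrace tray: torch from its clips, tumblers nested

## Robot

A 7-joint arm with a two-finger parallel gripper is mounted at the origin on the work surface. World frame = base frame: x ahead of the robot, y to its left, z up, the work surface at z = 0. Lengths are in m, angles in rad, forces in N, time in s.
With the tool pointing down it reaches from about 0.4 to 0.85 m from the base axis. Payload 4.4 kg.
Tool frame: the origin (TCP) lies at the very end of the fingers, on their centre line; the grasp point (between the pads) lies 19 mm behind it; x points along the fingers, y is the direction in which the jaws open and shut, and the axes are right-handed (so a half turn about x gives the same grasp; the last joint's range is limited). The gripper opens to 94 mm and grips with 3 to 60 N. Pads are 16 mm wide; open, the fingers measure 119 mm over their backs; the gripper's body (75 mm by 177 mm) begins 78 mm behind the grasp point.
Start: joints at [-1.31, 0.628, 0.038, 1.517, -0.027, 0.996, -0.02], TCP at [0.209, 0.616, 0.205] pointing down, gripper open.
Joint ranges: [-3.06, 3.06], [-0.37, 2.12], [-1.25, 1.32], [0.18, 2.47], [-1.1, 4.24], [0.23, 1.98], [-2.94, 2.94]. Speed limits (rad/s): [2.57, 2.57, 3.14, 3.14, 3.14, 3.14, 3.14].

## Interface

Orientations are given as [roll, pitch, yaw] about the fixed x, y, z axes, in that order (R = Rz(yaw) Ry(pitch) Rx(roll)).
In Python, from rig import bot, viewer, job gives the robot as it stands.
- The arm moves only by the shell command python3 -m inch 'ROWS' [FORCE]. ROWS is JSON, a list of rows, each a list of 7 numbers: the turn, a rotation vector about the tool's x, y, z in rad, then the shift along the tool's x, y, z in cm, then the finger opening in cm, from 0 to 9.4. A call has 1 to 5 rows; each row shifts and turns the commanded pose from where the row before left it, along the tool's axes as they then stand; what a row does not reach is not made up. A row lasts 1/8 s, in which the tool goes at most 62.5 mm and 10.7 degrees, less where a joint would pass 70% of its speed; a pose out of reach is approached as far as the arm can. A call is refused whole if a number of a shift passes 6.25 or a number of a turn 0.188, either way. A call with a gripper value outside its range is refused whole. The fingers move at their own pace and stop on an object; FORCE is the grip in N (left out, the last holds). Time passes only in rows, so rows that do not move let the fingers close. It gives the time, the measured TCP pose, the force and the opening at its end, in the units of the state.
- bot.get_state(): the state, without advancing time (a new reading comes with each control period).
- viewer.snapshot(name): name is "scene" or "top" or "wrist"; returns a dict with "frame" (420x560x3 uint8, red, green, blue), "range_z" (420x560 float32, m along the optical axis (not along the pixel's ray), 0 where there is no reading), "camera_matrix" (3x3 intrinsics, pixels), "extrinsics" (4x4, takes a point from camera to world coordinates). Camera axes: x right, y down, z forward; pixel columns grow to the right and rows downward; lengths in m; the calibration is good to about 2 mm. A picture is of the moment at which its call begins.
- job.close_job(): hands the job in, once; it reports no verdict.
The state is a dict: "time": time; "q": joint angles; "qvel": joint speeds; "effort": joint torques, N m; "ee_pos": TCP position; "ee_rot": TCP orientation; "force": force on the tool from outside, world axes, zero at the start; "wrist_torque": the same for the moment, N m; "grip_width": finger opening in m.
Only numpy, scipy, OpenCV 4.12 (cv2) and the standard library are available. Lean on these libraries where they do the work, as an engineer would, in place of code of your own. Each camera call takes 0.05 s, during which the arm holds its last target.

## Task

Get the wooden tray ready to be carried up to the terrace for the night: pull the torch out of its two spring clips and lay it flat on the floor of the tray, and nest the two loose steel tumblers into the one already standing on the tray, so that all three are fully home in one upright stack. Set things down rather than dropping them, and leave everything else on the trunk lid where it is.

Things in the scene. Friction and masses are not known exactly. Their poses are not given: they have to be found in the camera images.
- torch: Black torch (flashlight), about 170 g. Origin on its axis, mid-barrel; x along it to the lens. Barrel 28 mm diameter, x -56 to +56 mm; tail cap 34 mm diameter, -76 to -56; hexagonal head 36 mm across flats, +56 to +91 (a flat faces down in the clips). Starts level in the rack's two clips, axis 47.5 mm above the lid. Lying on the tray its axis is 24 mm above the tray's underside.
- rack: Torch rack, fixed: wooden board 130 x 70 x 12 mm, two blocks on it with a C-shaped spring clip each. Origin: centre of underside; x along the torch. Clips at x = -40 and +40 mm, 14 mm wide along x, 42 mm over the lips, 61 mm high; between them 66 mm of barrel is free. They open straight up; pulling up takes 12 to 16 N for 4 to 8 mm, then they snap open. The torch cannot slide out endways.
- tray: Wooden serving tray, loose, 900 g: 320 mm (x) by 240 mm (y), floor 6 mm thick, rim 9 mm thick and 22 mm high. Origin: centre of its underside; z up. A steel tumbler stands on its +x half (the far half); its -x half is empty.
- tumbler_tray: Steel drinking tumbler, about 110 g, tapered: 95 mm high, 66 mm outside diameter at the rim, 46 mm at the foot, wall 3 mm. Origin: centre of underside; z up through the mouth. The three are alike; one fully nested sits 26 to 33 mm higher than the one it is in. This one stands on the far (+x) half of the tray, mouth up; it is the bottom of the stack.
- tumbler_a: Steel drinking tumbler, about 110 g, tapered: 95 mm high, 66 mm outside diameter at the rim, 46 mm at the foot, wall 3 mm. Origin: centre of underside; z up through the mouth. The three are alike; one fully nested sits 26 to 33 mm higher than the one it is in. This one starts standing mouth up on the trunk lid, off the tray.
- tumbler_b: Steel drinking tumbler, about 110 g, tapered: 95 mm high, 66 mm outside diameter at the rim, 46 mm at the foot, wall 3 mm. Origin: centre of underside; z up through the mouth. The three are alike; one fully nested sits 26 to 33 mm higher than the one it is in. This one starts standing mouth up on the trunk lid, off the tray.
- dabba: Bystander: round steel dabba (tin) with press-fit lid, 100 mm diameter, 72 mm high. Origin: centre of its underside.
- comb: Bystander: blue plastic comb lying flat, 180 x 34 x 5 mm. Origin: centre of its underside; x along its length.
- perfume: Bystander: glass perfume bottle 34 (x) x 58 (y) mm with a round twist cap, 92 mm high. Origin: centre of its underside.
- phone_stand: Bystander: black silicone phone stand, base 85 (x) x 75 (y) mm, 93 mm high. Origin: centre of its underside.
- specs_case: Bystander: hard spectacle case, 60 (x) x 162 (y) x 40 mm. Origin: centre of its underside.
- jewel_box: Bystander: dark wooden jewellery box with hinged top (shut), 136 (x) x 106 (y) mm, 76 mm high, fixed. Origin: centre of its underside.
Things that resemble listed ones, but are neither listed nor needed, are in the scene too. Leave any blue look-alike of the tumbler_a alone.

How it is judged:
By the outcome, as a careful person would: the job done as asked, in the order asked, and still so for the second after the job is handed in, with the robot touching nothing.
It also fails if it takes over 72 s, if anything falls off the work surface, if the arm or the gripper's body presses on something with over 40 N, if the wrist force passes 120 N, or if a joint passes its speed limit or range.

## Working session

There is one attempt and no reset: what is moved stays moved. The work goes in short steps, Python scripts to look and compute and a shell command to move; the robot and the scene stay as the last step left them, time stands still between calls to the robot, and variables do not carry over. Pictures are saved under pics/ and viewed, and the job is handed in when it is done.

```bash
ls; mkdir -p pics
python3 - <<'E'
from rig import bot, viewer, job
import cv2
s=bot.get_state(); print({k:(s[k]) for k in s})
for n in ("scene","top","wrist"):
    d=viewer.snapshot(n); cv2.imwrite(f"pics/{n}0.png",d["frame"][:,:,::-1]); print(n,d["camera_matrix"].tolist(),d["extrinsics"].round(4).tolist())
E
```

```text
pics
{'time': 0.0, 'q': array([-1.30980606,  0.6293043 ,  0.03845997,  1.51834548, -0.02699992,
        0.99625378, -0.01995805]), 'qvel': array([ 1.74533069e-05,  1.88477301e-03, -1.80705469e-04,  9.63900525e-04,
        3.83162601e-04, -8.25595729e-04,  4.74362649e-04]), 'effort': array([-1.30612207e-04, -5.49734831e+01,  1.14373136e+00, -1.86630034e+01,
       -5.21799072e-02,  2.36443657e-02,  1.62222664e-04]), 'ee_pos': array([0.20843033, 0.61500135, 0.20458874]), 'ee_rot': array([-1.55332989,  1.5690039 , -1.88009223]), 'force': array([ 0.13893396, -0.21360403,  0.18072074]), 'wrist_torque': array([0.05175679, 0.00502932, 0.0135626 ]), 'grip_width': 0.0937332063496072}
scene [[434.58616424415317, 0.0, 290.27812904221986], [0.0, 434.58616424415317, 207.51716278476886], [0.0, 0.0, 1.0]] [[-0.0014, 0.8352, -0.5499, 1.2349], [1.0, 0.0064, 0.007, -0.0228], [0.0094, -0.5499, -0.8352, 1.0974], [0.0, 0.0, 0.0, 1.0]]
top [[387.64491261364685, 0.0, 275.17276889299603], [0.0, 387.64491261364685, 206.2047139014718], [0.0, 0.0, 1.0]] [[0.0272, -0.9953, 0.0934, 0.4465], [-0.9996, -0.0264, 0.0095, -0.0146], [-0.007, -0.0936, -0.9956, 1.3005], [0.0, 0.0, 0.0, 1.0]]
wrist [[301.2769762077314, 0.0, 283.18074720087793], [0.0, 301.2769762077314, 212.42455420671882], [0.0, 0.0, 1.0]] [[0.3214, 0.9146, 0.2452, 0.1368], [0.9469, -0.3101, -0.0845, 0.6409], [-0.0013, 0.2594, -0.9658, 0.3841], [0.0, 0.0, 0.0, 1.0]]
```

View pics/scene0.png

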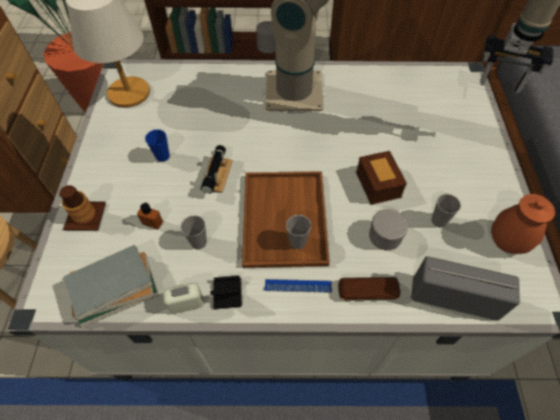

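View pics/top0.png

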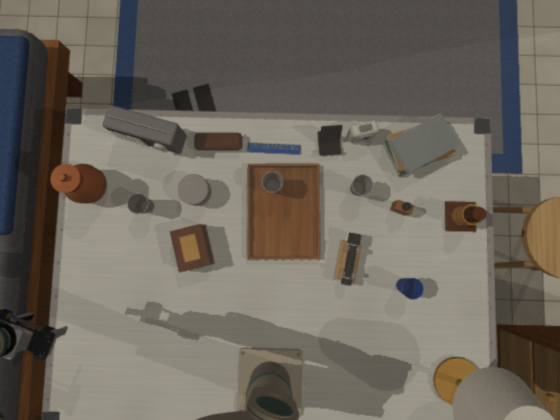

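View pics/wrist0.png

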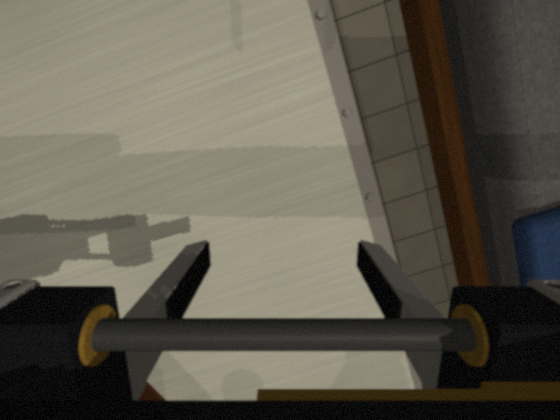

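The scene camera shows the torch at (215,168), tumblers at (195,232), (446,210) and (298,232, on the tray), and the blue look-alike at (158,145). The top view shows the torch at (350,258), tumblers at (361,185), (140,204) and (272,183), and the tray between (248,163) and (320,260). Next I'll measure their positions.

```bash
cat > h.py <<'E'
import numpy as np, cv2
from rig import bot, viewer, job
def cloud(d):
    Z=d["range_z"];K=d["camera_matrix"];E=d["extrinsics"]
    v,u=np.mgrid[:Z.shape[0],:Z.shape[1]]
    P=np.stack([(u-K[0,2])/K[0,0]*Z,(v-K[1,2])/K[1,1]*Z,Z],-1)
    W=P@E[:3,:3].T+E[:3,3]; W[Z==0]=np.nan
    return W
def ray(d,u,v,z):
    K=d["camera_matrix"];E=d["extrinsics"]
    r=E[:3,:3]@np.array([(u-K[0,2])/K[0,0],(v-K[1,2])/K[1,1],1]); o=E[:3,3]
    return o+r*(z-o[2])/r[2]
def Rt():
    from scipy.spatial.transform import Rotation as R
    s=bot.get_state(); return np.array(s["ee_pos"]),R.from_euler('xyz',s["ee_rot"]).as_matrix()
def st():
    s=bot.get_state(); p,r=Rt(); print("t",round(s["time"],3),"p",p.round(4),"x",r[:,0].round(3),"y",r[:,1].round(3),"z",r[:,2].round(3),"F",np.round(s["force"],1),"w",round(s["grip_width"],4),"q",np.round(s["q"],2))
E
python3 - <<'E'
from h import *
d=viewer.snapshot("top"); W=cloud(d); np.savez("top.npz",W=W,f=d["frame"],K=d["camera_matrix"],E=d["extrinsics"])
e=viewer.snapshot("scene"); V=cloud(e); np.savez("scene.npz",W=V,f=e["frame"],K=e["camera_matrix"],E=e["extrinsics"])
print("lid z",np.nanmedian(W[300:330,190:230,2]),np.nanmedian(V[120:140,330:400,2]))
c=d["frame"][120:300,110:440]; cv2.imwrite("pics/topz.png",cv2.resize(c[:,:,::-1],None,fx=2.4,fy=2.4,interpolation=cv2.INTER_CUBIC))
c=e["frame"][120:310,130:470]; cv2.imwrite("pics/scz.png",cv2.resize(c[:,:,::-1],None,fx=2.35,fy=2.35,interpolation=cv2.INTER_CUBIC))
for n,M,box in (("top",W,dict(a=(340,380,165,205),b=(120,160,188,222),t=(255,290,165,200),torch=(325,375,225,290))),("scene",V,dict(a=(180,210,212,252),b=(430,462,190,230),t=(284,314,212,252),torch=(195,240,140,200)))):
    for k,(u0,u1,v0,v1) in box.items():
        P=M[v0:v1,u0:u1].reshape(-1,3); P=P[~np.isnan(P[:,0])]
        zm=P[:,2].max()
        if k!="torch":
            Q=P[P[:,2]>zm-0.012]; (c,r)=cv2.minEnclosingCircle((Q[:,:2]*1000).astype(np.float32))
            print(n,k,"zmax",zm.round(4),"circ",np.round(c,1),round(r,1),len(Q))
        else: print(n,k,zm)
E
```

```text
lid z -0.0005986738321756002 0.0002929074039357271
top a zmax 0.0996 circ [ 635.4 -275. ] 33.8 74
top b zmax 0.0982 circ [556.7 428.3] 33.9 94
top t zmax 0.1044 circ [635.6   8.1] 33.4 84
top torch 0.07040556831471512
scene a zmax 0.0996 circ [ 633.7 -275.8] 35.0 128
scene b zmax 0.1004 circ [556.3 428.7] 35.5 112
scene t zmax 0.1056 circ [634.6   7.9] 34.3 126
scene torch 0.07040084201660579
```

```bash
sed -n 1,5p h.py >/dev/null; ls pics
```

```text
scene0.png
scz.png
top0.png
topz.png
wrist0.png
```

View pics/topz.png

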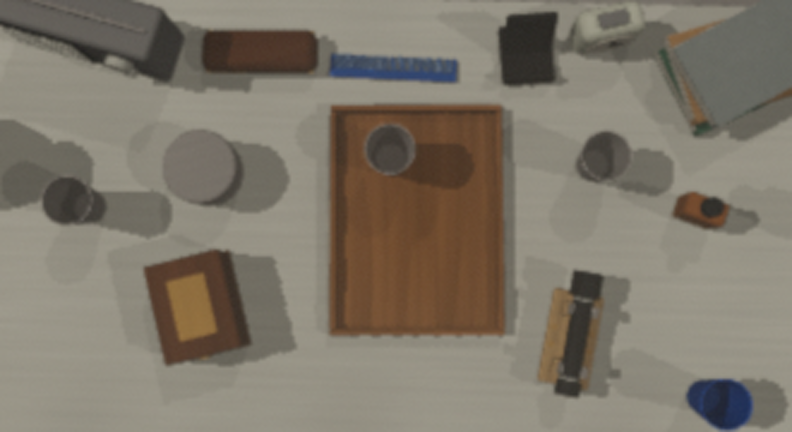

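View pics/scz.png

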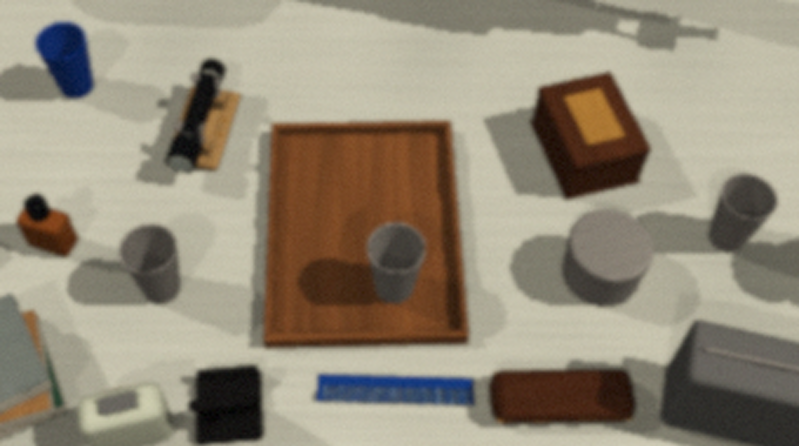

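Run:
```python
import numpy as np,cv2
for n in("top","scene"):
    d=np.load(n+".npz");W=d["W"];f=d["f"].astype(int)
    # torch: dark, high
    m=(W[...,2]>0.04)&(W[...,2]<0.075)&(f.max(-1)<75)&(abs(W[...,0]-0.45)<.15)&(abs(W[...,1]+0.235)<.13)
    P=W[m]; P2=(P[:,:2]*1000).astype(np.float32)
    r=cv2.minAreaRect(P2); b=cv2.boxPoints(r)
    vx,vy,x0,y0=cv2.fitLine(P2,cv2.DIST_HUBER,0,.01,.01).ravel()
    s=(P2-[x0,y0])@[vx,vy]; o=(P2-[x0,y0])@[-vy,vx]
    print(n,len(P2),r,"ang",np.degrees(np.arctan2(vy,vx)),"ext",s.min(),s.max(),o.min(),o.max(),"c0",x0,y0,"mid",[x0,y0]+np.array([vx,vy])*(s.min()+s.max())/2)
    # profile
    for a in np.arange(-90,90,10):
        k=(s>a)&(s<=a+10)
        if k.any(): print(a,k.sum(),o[k].min().round(1),o[k].max().round(1),P[k,2].max().round(3))
    # tray
    m=(abs(W[...,2]-0.022)<0.012)&(W[...,0]>.38)&(W[...,0]<.75)&(abs(W[...,1])<.16)&(f[...,0]>f[...,2]+25)
    m=cv2.morphologyEx(m.astype(np.uint8),cv2.MORPH_OPEN,np.ones((3,3)))>0
    m=m&(W[...,2]>0.015)
    print("tray",m.sum(),cv2.minAreaRect((W[m][:,:2]*1000).astype(np.float32)))
```

```text
top 418 ((402.146728515625, -246.8153533935547), (37.20148468017578, 161.64263916015625), 80.17094421386719) ang -9.7385 ext -81.92893 79.683754 -20.438957 16.774273 c0 403.54913 -245.30397 mid [ 402.44272 -245.11409]
-90 5 -6.3 10.3 0.068
-80 33 -16.4 13.7 0.066
-70 19 -15.2 13.1 0.067
-60 16 -10.0 6.6 0.067
-50 23 -11.3 10.6 0.063
-40 26 -13.9 10.4 0.065
-30 26 -13.7 10.7 0.065
-20 27 -11.9 9.9 0.064
-10 26 -12.8 10.8 0.066
0 25 -11.3 11.0 0.064
10 26 -14.2 10.9 0.064
20 23 -11.9 10.0 0.065
30 20 -12.3 7.4 0.064
40 12 -15.4 12.4 0.066
50 39 -20.2 15.9 0.07
60 36 -20.4 16.8 0.07
70 36 -18.8 16.7 0.07
tray 826 ((551.9310302734375, -30.78704833984375), (317.4336242675781, 237.65138244628906), 1.7326656579971313)
scene 415 ((403.5184326171875, -251.42904663085938), (41.08687210083008, 162.5805206298828), 82.70567321777344) ang -9.255648 ext -85.799484 77.618454 -24.395214 16.866476 c0 408.42032 -246.42229 mid [ 404.38306 -245.76437]
-90 15 -14.2 11.0 0.066
-80 24 -13.7 12.4 0.067
-70 13 -15.5 6.1 0.066
-60 19 -17.4 8.7 0.067
-50 25 -16.2 10.5 0.067
-40 26 -14.2 10.9 0.066
-30 27 -15.9 10.2 0.065
-20 21 -16.0 11.2 0.063
-10 23 -14.3 10.3 0.065
0 23 -14.1 9.5 0.064
10 20 -16.1 8.6 0.065
20 20 -19.3 6.8 0.066
30 20 -13.1 10.0 0.065
40 33 -22.0 14.9 0.07
50 33 -24.4 16.9 0.07
60 38 -23.4 16.1 0.07
70 35 -19.7 15.1 0.07
tray 1136 ((550.179443359375, -30.38433837890625), (324.84283447265625, 240.58966064453125), 1.5868122577667236)
```

```bash
cat >> h.py <<'E'
from scipy.spatial.transform import Rotation as Ro
def plan(wps, yawdeg, nturn, vmax=6.0, p0=None, R0=None):
    """wps: world waypoints; tool-down goal with tool y at yawdeg; turn spread over nturn rows"""
    p,r=Rt()
    if p0 is not None:p=np.array(p0)
    a=np.radians(yawdeg); y=np.array([np.cos(a),np.sin(a),0]); x=np.array([0,0,-1.]); G=np.stack([x,y,np.cross(x,y)],1)
    rv=Ro.from_matrix(r.T@G).as_rotvec(); print("rotvec",rv.round(3),"per row",(rv/max(nturn,1)).round(3))
    k=0
    for w in wps:
        w=np.array(w,float); n=int(np.ceil(np.linalg.norm(w-p)*100/vmax)) or 1; step=(w-p)/n
        for i in range(n):
            s=r.T@step*100; t=rv/nturn if k<nturn else rv*0
            print("[%s]"%",".join("%.3f"%v for v in t)+" [%s]"%",".join("%.2f"%v for v in s), (p+step*(i+1)).round(3))
            r=r@Ro.from_rotvec(t).as_matrix(); k+=1
        p=w
E
python3 -c "
from h import *
st()
plan([(.45,.40,.205),(.52,.1,.205),(.45,-.19,.18),(.397,-.2455,.12)],80.5,12)
print();plan([(.45,.40,.205)],-99.5,12)"
```

```text
t 0.25 p [0.2085 0.6153 0.205 ] x [-0.    -0.001 -1.   ] y [ 0.321  0.947 -0.001] z [ 0.947 -0.321 -0.   ] F [-0.2 -0.8 -0.5] w 0.094 q [-1.31  0.63  0.04  1.52 -0.03  1.   -0.02]
rotvec [-0.161 -0.     0.001] per row [-0.013 -0.     0.   ]
[-0.013,-0.000,0.000] [0.00,-2.11,4.96] [0.249 0.579 0.205]
[-0.013,-0.000,0.000] [0.00,-2.17,4.93] [0.289 0.544 0.205]
[-0.013,-0.000,0.000] [0.00,-2.24,4.90] [0.329 0.508 0.205]
[-0.013,-0.000,0.000] [0.00,-2.30,4.87] [0.37  0.472 0.205]
[-0.013,-0.000,0.000] [0.00,-2.37,4.84] [0.41  0.436 0.205]
[-0.013,-0.000,0.000] [0.00,-2.43,4.81] [0.45  0.4   0.205]
[-0.013,-0.000,0.000] [0.00,-4.56,2.35] [0.462 0.35  0.205]
[-0.013,-0.000,0.000] [0.00,-4.60,2.29] [0.473 0.3   0.205]
[-0.013,-0.000,0.000] [0.00,-4.63,2.23] [0.485 0.25  0.205]
[-0.013,-0.000,0.000] [0.00,-4.66,2.16] [0.497 0.2   0.205]
[-0.013,-0.000,0.000] [0.00,-4.68,2.10] [0.508 0.15  0.205]
[-0.013,-0.000,0.000] [0.00,-4.71,2.04] [0.52  0.1   0.205]
[-0.000,-0.000,0.000] [0.50,-5.95,-0.42] [0.506 0.042 0.2  ]
[-0.000,-0.000,0.000] [0.50,-5.95,-0.42] [ 0.492 -0.016  0.195]
[-0.000,-0.000,0.000] [0.50,-5.95,-0.42] [ 0.478 -0.074  0.19 ]
[-0.000,-0.000,0.000] [0.50,-5.95,-0.42] [ 0.464 -0.132  0.185]
[-0.000,-0.000,0.000] [0.50,-5.95,-0.42] [ 0.45 -0.19  0.18]
[-0.000,-0.000,0.000] [3.00,-3.17,-2.16] [ 0.424 -0.218  0.15 ]
[-0.000,-0.000,0.000] [3.00,-3.17,-2.16] [ 0.397 -0.246  0.12 ]

rotvec [2.981e+00 1.000e-03 0.000e+00] per row [0.248 0.    0.   ]
[0.248,0.000,0.000] [0.00,-2.11,4.96] [0.249 0.579 0.205]
[0.248,0.000,0.000] [0.00,-0.82,5.33] [0.289 0.544 0.205]
[0.248,0.000,0.000] [0.00,0.51,5.37] [0.329 0.508 0.205]
[0.248,0.000,0.000] [0.00,1.82,5.08] [0.37  0.472 0.205]
[0.248,0.000,0.000] [0.00,3.01,4.47] [0.41  0.436 0.205]
[0.248,0.000,0.000] [0.00,4.02,3.60] [0.45  0.4   0.205]
```

```bash
python3 -m inch '[[-0.16,0,0,0,-2.1,5,9.4],[0,0,0,0,-3.3,5.2,9.4],[0,0,0,0,-3.3,5.2,9.4],[0,0,0,0,-3.3,5.2,9.4],[0,0,0,0,-4,4,9.4]]' 50
python3 -m inch '[[0,0,0,0,-5.8,1.5,9.4],[0,0,0,0,-5.8,1.2,9.4],[0,0,0,0,-6,0.8,9.4],[0,0,0,0,-6,0.8,9.4],[0,0,0,0,-6,0.3,9.4]]'
python3 -c "
from h import *
st()
plan([(.45,-.19,.18),(.397,-.2455,.12)],80.5,1)"
```

```text
time: 0.88
ee_pos: [0.4216, 0.4084, 0.2054]
ee_rot: [0.412, 1.57, 0.244]
force: [0.5, 0.7, 0.9]
grip_width: 0.0938
time: 1.5
ee_pos: [0.4158, 0.1085, 0.2056]
ee_rot: [0.217, 1.57, 0.05]
force: [1.4, 0.0, -0.4]
grip_width: 0.0942
t 1.5 p [0.4158 0.1085 0.2056] x [ 0.001  0.    -1.   ] y [0.166 0.986 0.   ] z [ 0.986 -0.166  0.001] F [ 1.4  0.  -0.4] w 0.0942 q [-0.33  0.32  0.02  2.1  -0.01  0.72  1.09]
rotvec [-0.001  0.001 -0.   ] per row [-0.001  0.001 -0.   ]
[-0.001,0.001,-0.000] [0.43,-4.81,1.39] [0.422 0.059 0.201]
[-0.000,0.000,-0.000] [0.43,-4.81,1.38] [0.427 0.009 0.197]
[-0.000,0.000,-0.000] [0.43,-4.81,1.38] [ 0.433 -0.041  0.193]
[-0.000,0.000,-0.000] [0.43,-4.81,1.38] [ 0.439 -0.09   0.189]
[-0.000,0.000,-0.000] [0.43,-4.81,1.38] [ 0.444 -0.14   0.184]
[-0.000,0.000,-0.000] [0.43,-4.81,1.38] [ 0.45 -0.19  0.18]
[-0.000,0.000,-0.000] [3.00,-3.17,-2.16] [ 0.424 -0.218  0.15 ]
[-0.000,0.000,-0.000] [3.00,-3.17,-2.16] [ 0.397 -0.246  0.12 ]
```

```bash
python3 -m inch '[[0,0,0,0.2,-5.8,1.6,9.4],[0,0,0,0.2,-5.8,1.6,9.4],[0,0,0,0.4,-5.8,1.2,9.4],[0,0,0,0.5,-5.8,0.7,9.4],[0,0,0,1,-5.8,0.5,9.4]]'
python3 -c "
from h import *
st()
plan([(.397,-.2455,.12)],80.5,1)"
```

```text
time: 2.12
ee_pos: [0.4231, -0.1868, 0.1827]
ee_rot: [-0.097, 1.569, -0.264]
force: [2.1, 0.3, -0.7]
grip_width: 0.0943
t 2.125 p [ 0.4231 -0.1868  0.1827] x [ 0.002 -0.    -1.   ] y [ 0.166  0.986 -0.   ] z [ 0.986 -0.166  0.002] F [ 2.1  0.3 -0.7] w 0.0943 q [ 0.3   0.4   0.08  2.05 -0.05  0.69  1.81]
rotvec [-0.001  0.002  0.   ] per row [-0.001  0.002  0.   ]
[-0.001,0.002,0.000] [3.13,-3.11,-0.81] [ 0.41  -0.216  0.151]
[-0.000,0.000,0.000] [3.13,-3.11,-0.80] [ 0.397 -0.246  0.12 ]
```

```bash
python3 -m inch '[[0,0,0,1.8,-4,-1.8,9.4],[0,0,0,1.8,-3.3,-1.8,9.4],[0,0,0,0,0,0,9.4]]'
python3 -c "
from h import *
st()
plan([(.397,-.2455,.12)],80.5,1)
d=viewer.snapshot('wrist'); cv2.imwrite('pics/w1.png',d['frame'][:,:,::-1])"
```

```text
time: 2.5
ee_pos: [0.3722, -0.2527, 0.1455]
ee_rot: [-3.124, 1.568, 2.986]
force: [0.5, -0.1, -0.0]
grip_width: 0.0939
t 2.5 p [ 0.3722 -0.2527  0.1455] x [-0.003  0.001 -1.   ] y [ 0.172  0.985 -0.   ] z [ 0.985 -0.172 -0.003] F [ 0.5 -0.1 -0. ] w 0.0939 q [ 0.48  0.45  0.07  2.12 -0.06  0.58  1.99]
rotvec [-0.007 -0.003  0.   ] per row [-0.007 -0.003  0.   ]
[-0.007,-0.003,0.000] [2.54,1.14,2.33] [ 0.397 -0.246  0.12 ]
```

View pics/w1.png

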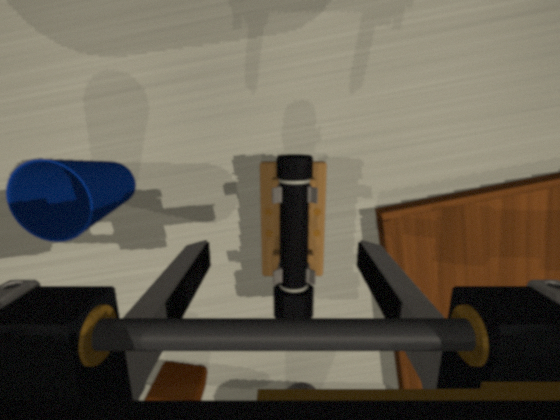

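Run:
```python
from h import *
d=viewer.snapshot("wrist");W=cloud(d);f=d["frame"].astype(int)
np.savez("w1.npz",W=W,f=d["frame"],K=d["camera_matrix"],E=d["extrinsics"])
m=(W[...,2]>0.045)&(W[...,2]<0.075)&(abs(W[...,0]-.4)<.12)&(abs(W[...,1]+.245)<.05)
P=W[m];a=np.radians(-9.5);ax=np.array([np.cos(a),np.sin(a)]);n=np.array([-ax[1],ax[0]])
s=(P[:,:2]-[.396,-.2455])@ax*1000;o=(P[:,:2]-[.396,-.2455])@n*1000
for A in range(-90,100,10):
    k=(s>A)&(s<=A+10)
    if k.any(): 
        t=k&(P[:,2]>P[k,2].max()-.003); print(A,k.sum(),o[k].min().round(1),o[k].max().round(1),"ridge",np.median(o[t]).round(1),P[k,2].max().round(4))
```

```text
-80 408 -16.2 16.2 ridge 0.6 0.0661
-70 406 -16.1 16.4 ridge 0.6 0.0663
-60 367 -19.6 20.1 ridge -0.6 0.0652
-50 501 -19.7 20.4 ridge -0.1 0.0647
-40 360 -19.8 20.5 ridge -0.1 0.0644
-30 309 -14.0 13.4 ridge -0.1 0.063
-20 301 -14.0 13.7 ridge -0.0 0.0632
-10 303 -14.2 13.9 ridge 0.0 0.0632
0 283 -14.2 14.1 ridge -0.0 0.0631
10 272 -13.3 14.0 ridge -0.4 0.0633
20 322 -19.9 19.1 ridge 1.0 0.0638
30 408 -20.0 20.2 ridge -0.4 0.0643
40 294 -20.1 19.2 ridge -18.6 0.0658
50 465 -20.9 20.0 ridge -0.4 0.0672
60 364 -21.0 20.3 ridge 0.1 0.0674
70 345 -21.1 20.5 ridge -0.8 0.0671
80 96 -20.3 19.4 ridge 0.1 0.0655
```

The wrist view shows the torch axis running down column 293, with the clips at rows ~190 and ~275. The yaw and line match to within 1 mm, and the mid-clip point is about (0.390,-0.2445). I'll descend there.

```bash
python3 -m inch '[[-0.007,-0.003,0,3.5,1.1,1.6,9.4],[0,0,0,3.5,0,0,9.4],[0,0,0,2.2,0,0,9.4],[0,0,0,0,0,0,9.4]]'
python3 -c "
from h import *
st()
plan([(.390,-.2445,.0335)],80.5,1)"
```

```text
time: 3.1
ee_pos: [0.3933, -0.2409, 0.0537]
ee_rot: [0.8, 1.569, 0.643]
force: [0.5, -0.2, 0.3]
grip_width: 0.094
t 3.1 p [ 0.3933 -0.2409  0.0537] x [ 0.002  0.001 -1.   ] y [0.157 0.988 0.001] z [ 0.988 -0.157  0.001] F [ 0.5 -0.2  0.3] w 0.094 q [ 0.46  0.63  0.04  2.16 -0.08  0.35  1.98]
rotvec [ 0.009  0.001 -0.001] per row [ 0.009  0.001 -0.001]
[0.009,0.001,-0.001] [2.02,-0.41,-0.28] [ 0.39  -0.244  0.034]
```

```bash
python3 -m inch '[[0.009,0,0,2.0,-0.35,-0.25,9.4],[0,0,0,0,0,0,9.4]]'
python3 -c "
from h import *
st()
plan([(.390,-.2445,.0335)],80.5,1)"
```

```text
time: 3.35
ee_pos: [0.3904, -0.2452, 0.0349]
ee_rot: [0.1, 1.568, -0.068]
force: [0.1, 0.4, 0.4]
grip_width: 0.094
t 3.35 p [ 0.3904 -0.2452  0.0349] x [ 0.003 -0.    -1.   ] y [0.167 0.986 0.   ] z [ 0.986 -0.167  0.003] F [0.1 0.4 0.4] w 0.094 q [ 0.48  0.67  0.04  2.17 -0.08  0.3   1.99]
rotvec [-0.002  0.003 -0.   ] per row [-0.002  0.003 -0.   ]
[-0.002,0.003,-0.000] [0.14,0.06,-0.05] [ 0.39  -0.244  0.034]
```

```bash
python3 -m inch '[[0,0,0,0.1,0.05,0,4],[0,0,0,0,0,0,2],[0,0,0,0,0,0,2],[0,0,0,0,0,0,2],[0,0,0,0,0,0,2]]' 50
```

```text
time: 3.98
ee_pos: [0.39, -0.2452, 0.0335]
ee_rot: [0.003, 1.568, -0.166]
force: [0.2, -0.3, 1.1]
grip_width: 0.0474
```

```bash
python3 -m inch '[[0,0,0,0,0,0,2],[0,0,0,0,0,0,2],[0,0,0,0,0,0,2],[0,0,0,0,0,0,2]]' 50
```

```text
time: 4.47
ee_pos: [0.3899, -0.2456, 0.0334]
ee_rot: [-0.146, 1.568, -0.316]
force: [-1.2, -2.5, 0.3]
grip_width: 0.0274
```

```bash
python3 -m inch '[[0,0,0,-0.4,0,0,2],[0,0,0,-0.4,0,0,2],[0,0,0,-0.4,0,0,2],[0,0,0,-0.6,0,0,2]]' 50; python3 -m inch '[[0,0,0,-1.5,0,0,2],[0,0,0,-3,0,0,2],[0,0,0,-2,0,0,2]]' 
python3 -c "
from h import *
st()
d=viewer.snapshot('wrist'); cv2.imwrite('pics/w2.png',d['frame'][:,:,::-1])"
```

```text
time: 4.97
ee_pos: [0.3901, -0.2455, 0.0521]
ee_rot: [-0.111, 1.567, -0.28]
force: [0.2, -1.4, -1.5]
grip_width: 0.0271
time: 5.35
ee_pos: [0.3904, -0.2446, 0.1183]
ee_rot: [0.049, 1.566, -0.119]
force: [0.2, 0.1, -1.9]
grip_width: 0.0269
t 5.35 p [ 0.3904 -0.2446  0.1183] x [ 0.005 -0.001 -1.   ] y [0.167 0.986 0.   ] z [ 0.986 -0.167  0.005] F [ 0.2  0.1 -1.9] w 0.0269 q [ 0.45  0.5   0.07  2.12 -0.07  0.51  1.97]
```

View pics/w2.png

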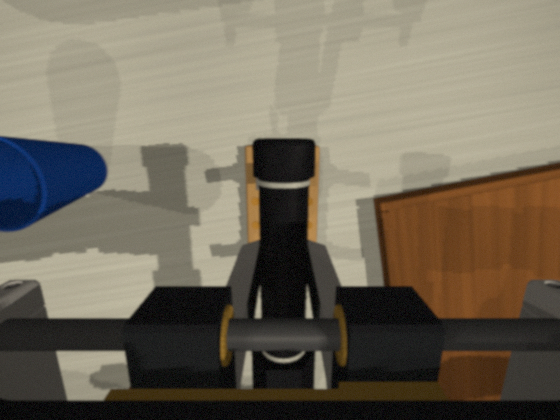

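Run:
```python
from h import *
d=viewer.snapshot("wrist");W=cloud(d);f=d["frame"].astype(int)
p,r=Rt(); P=W[(W[...,2]>.09)&(W[...,2]<.17)&(f.max(-1)<80)]
L=(P-p)@r*1000
k=(abs(L[:,1])<19)&(abs(L[:,2])<100)
L=L[k]
for A in range(-90,20,8):
    j=(L[:,2]>A)&(L[:,2]<=A+8)
    if j.sum()>5:print(A,j.sum(),"top x",L[j,0].min().round(1),"y",L[j,1].min().round(1),L[j,1].max().round(1))
plan([(.492,-.0622,.118),(.492,-.0622,.03)],91.65,2)
```

```text
-74 834 top x -33.9 y -14.4 17.4
-66 1002 top x -34.1 y -14.6 17.7
-58 743 top x -33.8 y -14.8 17.7
-50 535 top x -31.3 y -11.8 14.2
-42 705 top x -30.9 y -11.4 14.4
-34 684 top x -31.4 y -11.6 14.5
-26 659 top x -30.9 y -11.8 14.2
-18 842 top x -51.2 y -19.0 18.8
-10 1276 top x -51.2 y -19.0 19.0
-2 742 top x -50.5 y -12.1 15.1
6 589 top x -49.3 y -12.7 15.0
14 553 top x -31.2 y -12.1 14.4
rotvec [-0.197  0.008  0.002] per row [-0.098  0.004  0.001]
[-0.098,0.004,0.001] [0.03,4.93,1.71] [ 0.417 -0.2    0.119]
[-0.098,0.004,0.001] [0.03,4.74,2.19] [ 0.442 -0.154  0.118]
[-0.000,0.000,0.000] [0.02,4.50,2.64] [ 0.467 -0.108  0.118]
[-0.000,0.000,0.000] [0.02,4.50,2.64] [ 0.492 -0.062  0.118]
[-0.000,0.000,0.000] [4.40,-0.00,-0.00] [ 0.492 -0.062  0.074]
[-0.000,0.000,0.000] [4.40,-0.00,-0.00] [ 0.492 -0.062  0.03 ]
```

```bash
python3 -m inch '[[-0.098,0.004,0,0,4.9,1.7,2],[-0.098,0.004,0,0,4.7,2.2,2],[0,0,0,0,4.5,2.6,2],[0,0,0,1,4.5,2.6,2],[0,0,0,3,0,0,2]]'
python3 -m inch '[[0,0,0,2,0,0,2],[0,0,0,0,0,0,2]]'
python3 -c "
from h import *
st()
plan([(.492,-.0622,.012)],91.65,1)"
```

```text
time: 6.08
ee_pos: [0.493, -0.0571, 0.0763]
ee_rot: [1.402, 1.568, 1.438]
force: [-1.1, -0.4, -1.5]
grip_width: 0.0267
time: 6.32
ee_pos: [0.4876, -0.0622, 0.0547]
ee_rot: [3.023, 1.562, 3.051]
force: [0.1, 0.1, -1.7]
grip_width: 0.0266
t 6.325 p [ 0.4876 -0.0622  0.0547] x [-0.009  0.001 -1.   ] y [-0.028  1.     0.001] z [ 1.     0.028 -0.009] F [ 0.1  0.1 -1.7] w 0.0266 q [ 0.04  0.65  0.04  2.07 -0.06  0.42  1.72]
rotvec [-0.001 -0.009 -0.001] per row [-0.001 -0.009 -0.001]
[-0.001,-0.009,-0.001] [4.26,-0.01,0.48] [ 0.492 -0.062  0.012]
```

```bash
python3 -m inch '[[0,-0.009,0,2.2,0,0.3,2],[0,0,0,1.6,0,0,2],[0,0,0,0.4,0,0,2],[0,0,0,0,0,0,2]]'
python3 -c "
from h import *
st()"
```

```text
time: 6.82
ee_pos: [0.4922, -0.063, 0.0143]
ee_rot: [0.073, 1.567, 0.1]
force: [0.4, 0.1, -2.7]
grip_width: 0.0271
t 6.825 p [ 0.4922 -0.063   0.0143] x [ 0.004  0.    -1.   ] y [-0.027  1.     0.   ] z [1.    0.027 0.004] F [ 0.4  0.1 -2.7] w 0.0271 q [ 0.05  0.73  0.03  2.09 -0.06  0.32  1.73]
```

```bash
for i in 1 2; do python3 -m inch '[[0,0,0,0.2,0,0,2],[0,0,0,0,0,0,2]]'; done
```

```text
time: 7.08
ee_pos: [0.4925, -0.0629, 0.0125]
ee_rot: [0.038, 1.566, 0.065]
force: [-1.3, -0.2, -1.3]
grip_width: 0.027
time: 7.32
ee_pos: [0.4922, -0.0628, 0.0102]
ee_rot: [0.068, 1.567, 0.095]
force: [-1.1, 0.7, -2.1]
grip_width: 0.0268
```

```bash
for i in 1 2; do python3 -m inch '[[0,0,0,0.1,0,0,2],[0,0,0,0,0,0,2]]'; done
```

```text
time: 7.58
ee_pos: [0.4922, -0.0629, 0.0095]
ee_rot: [0.059, 1.567, 0.087]
force: [-0.6, 0.8, 2.6]
grip_width: 0.0268
time: 7.82
ee_pos: [0.4922, -0.0629, 0.0094]
ee_rot: [0.059, 1.566, 0.086]
force: [-3.6, 0.2, 15.2]
grip_width: 0.0269
```

```bash
python3 -m inch '[[0,0,0,-0.12,0,0,2],[0,0,0,0,0,0,3.5],[0,0,0,0,0,0,5],[0,0,0,0,0,0,5.5],[0,0,0,0,0,0,6]]'; python3 -m inch '[[0,0,0,0,0,0,6],[0,0,0,-2,0,0,6],[0,0,0,-5,0,0,9.4],[0,0,0,-5,0,0,9.4]]'; python3 -c "
from h import *
st()
d=viewer.snapshot('wrist'); cv2.imwrite('pics/w3.png',d['frame'][:,:,::-1])
W=cloud(d);f=d['frame'].astype(int)
m=(W[...,2]>.02)&(W[...,2]<.07)&(f.max(-1)<70)&(abs(W[...,0]-.49)<.12)&(abs(W[...,1]+.063)<.05)
P=W[m]
for a in np.arange(.40,.6,.02):
  k=(P[:,0]>a)&(P[:,0]<=a+.02)
  if k.any(): print(a.round(2),P[k,1].min().round(3),P[k,1].max().round(3),P[k,2].max().round(4))
"
```

```text
time: 8.45
ee_pos: [0.4922, -0.0629, 0.0093]
ee_rot: [0.056, 1.567, 0.083]
force: [-0.7, -0.1, -0.5]
grip_width: 0.0592
time: 8.95
ee_pos: [0.4913, -0.0629, 0.1305]
ee_rot: [0.124, 1.568, 0.151]
force: [0.6, -0.1, 0.1]
grip_width: 0.0762
t 8.95 p [ 0.4913 -0.0629  0.1305] x [ 0.003  0.    -1.   ] y [-0.027  1.     0.   ] z [1.    0.027 0.003] F [ 0.6 -0.1  0.1] w 0.0762 q [ 0.03  0.52  0.05  2.02 -0.05  0.6   1.72]
0.42 -0.079 -0.047 0.0417
0.44 -0.076 -0.049 0.0389
0.46 -0.076 -0.048 0.0392
0.48 -0.075 -0.048 0.0394
0.5 -0.075 -0.048 0.0397
0.52 -0.074 -0.047 0.04
0.54 -0.081 -0.04 0.0437
0.56 -0.079 -0.039 0.0441
0.58 -0.079 -0.039 0.0437
```

View pics/w3.png

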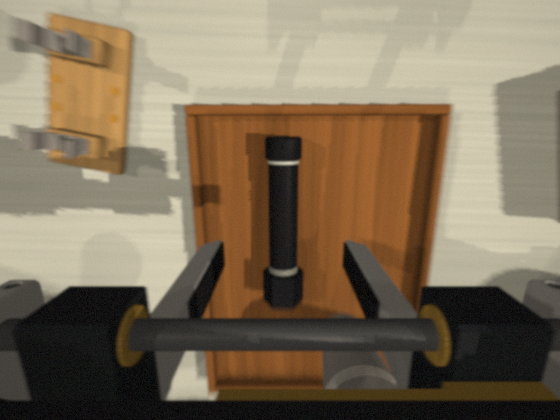

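The torch lies flat in the tray (column 284, rows 140–305), level and clear of the rims. Next is tumbler A.

```bash
python3 -c "
from h import *
plan([(.6345,-.2755,.13)],91.65,1)"; python3 -m inch '[[0,0,0,0,-5.1,3.3,9.4],[0,0,0,0,-5.1,3.3,9.4],[0,0,0,0,-5.1,3.3,9.4],[0,0,0,0,-5.1,3.3,9.4]]'; python3 -m inch '[[0,0,0,0,0,0,9.4]]';  python3 -c "
from h import *
st()
plan([(.6345,-.2755,.13),(.6345,-.2755,.075)],91.65,1)"
```

```text
rotvec [-0.002  0.013  0.001] per row [-0.002  0.013  0.001]
[-0.002,0.013,0.001] [0.16,-4.31,2.67] [ 0.523 -0.106  0.135]
[-0.000,0.000,0.000] [0.12,-4.32,2.67] [ 0.551 -0.148  0.134]
[-0.000,0.000,0.000] [0.12,-4.32,2.67] [ 0.579 -0.191  0.132]
[-0.000,0.000,0.000] [0.12,-4.32,2.67] [ 0.607 -0.233  0.131]
[-0.000,0.000,0.000] [0.12,-4.32,2.67] [ 0.634 -0.276  0.13 ]
time: 9.5
ee_pos: [0.6301, -0.2648, 0.1297]
ee_rot: [0.134, 1.567, 0.161]
force: [0.9, 1.8, 0.3]
grip_width: 0.0938
time: 9.62
ee_pos: [0.6299, -0.2692, 0.1289]
ee_rot: [-0.616, 1.565, -0.594]
force: [-0.7, -0.1, -1.0]
grip_width: 0.0936
t 9.625 p [ 0.6299 -0.2692  0.1289] x [ 0.005 -0.003 -1.   ] y [-0.021  1.    -0.004] z [1.    0.021 0.005] F [-0.7 -0.1 -1. ] w 0.0936 q [ 0.34  0.76  0.04  1.49 -0.04  0.89  1.98]
rotvec [-0.007  0.005  0.004] per row [-0.007  0.005  0.004]
[-0.007,0.005,0.004] [-0.10,-0.64,0.45] [ 0.634 -0.276  0.13 ]
[-0.000,0.000,0.000] [5.50,0.00,-0.00] [ 0.634 -0.276  0.075]
```

```bash
python3 -m inch '[[-0.007,0.005,0,0.2,-0.6,0.45,9.4],[0,0,0,2.5,0,0,9.4],[0,0,0,2.5,0,0,9.4],[0,0,0,0,0,0,9.4]]';  python3 -c "
from h import *
st()
plan([(.6345,-.2755,.075)],91.65,1)"
```

```text
time: 10.12
ee_pos: [0.6321, -0.2665, 0.0759]
ee_rot: [2.638, 1.564, 2.675]
force: [-0.1, 0.4, 0.2]
grip_width: 0.0939
t 10.125 p [ 0.6321 -0.2665  0.0759] x [-0.006  0.003 -1.   ] y [-0.036  0.999  0.003] z [ 0.999  0.036 -0.006] F [-0.1  0.4  0.2] w 0.0939 q [ 0.34  0.83  0.03  1.51 -0.04  0.82  1.99]
rotvec [ 0.008 -0.006 -0.003] per row [ 0.008 -0.006 -0.003]
[0.008,-0.006,-0.003] [0.09,-0.91,0.21] [ 0.634 -0.276  0.075]
```

```bash
python3 -m inch '[[0,0,0,0.1,-0.8,0.2,9.4],[0,0,0,0,0,0,9.4]]';  python3 -c "
from h import *
st()
plan([(.6345,-.2755,.075)],91.65,1)"
```

```text
time: 10.38
ee_pos: [0.6369, -0.2785, 0.0783]
ee_rot: [-1.013, 1.569, -0.979]
force: [0.5, -0.0, 0.2]
grip_width: 0.0939
t 10.375 p [ 0.6369 -0.2785  0.0783] x [ 0.001 -0.002 -1.   ] y [-0.033  0.999 -0.002] z [0.999 0.033 0.001] F [ 0.5 -0.   0.2] w 0.0939 q [ 0.35  0.83  0.04  1.49 -0.03  0.82  2.  ]
rotvec [0.005 0.001 0.002] per row [0.005 0.001 0.002]
[0.005,0.001,0.002] [0.32,0.31,-0.23] [ 0.634 -0.276  0.075]
```

```bash
python3 -m inch '[[0,0,0,0.2,0.3,-0.2,9.4],[0,0,0,0,0,0,9.4],[0,0,0,0,0,0,9.4]]';  python3 -c "
from h import *
st()
plan([(.6345,-.2755,.075)],91.65,1)"
```

```text
time: 10.75
ee_pos: [0.6341, -0.2739, 0.0751]
ee_rot: [2.852, 1.57, 2.886]
force: [0.7, -0.2, 0.0]
grip_width: 0.094
t 10.75 p [ 0.6341 -0.2739  0.0751] x [-0.001  0.    -1.   ] y [-0.034  0.999  0.   ] z [ 0.999  0.034 -0.001] F [ 0.7 -0.2  0. ] w 0.094 q [ 0.35  0.83  0.03  1.5  -0.03  0.81  2.  ]
rotvec [ 0.006 -0.001 -0.   ] per row [ 0.006 -0.001 -0.   ]
[0.006,-0.001,-0.000] [0.01,-0.16,0.03] [ 0.634 -0.276  0.075]
```

```bash
python3 -m inch '[[0,0,0,0,-0.15,0,7.5],[0,0,0,0,0,0,7],[0,0,0,0,0,0,6],[0,0,0,0,0,0,5.5],[0,0,0,0,0,0,5.5]]' 25;  python3 -m inch '[[0,0,0,0,0,0,5.5],[0,0,0,0,0,0,5.5]]'; python3 -c "
from h import *
st()"
```

```text
time: 11.38
ee_pos: [0.6341, -0.2755, 0.0749]
ee_rot: [2.855, 1.57, 2.89]
force: [-0.1, 0.2, 0.4]
grip_width: 0.0643
time: 11.62
ee_pos: [0.6341, -0.2755, 0.0749]
ee_rot: [2.824, 1.57, 2.858]
force: [-0.3, 1.8, -0.2]
grip_width: 0.0645
t 11.625 p [ 0.6341 -0.2755  0.0749] x [-0.001  0.    -1.   ] y [-0.034  0.999  0.   ] z [ 0.999  0.034 -0.001] F [-0.3  1.8 -0.2] w 0.0645 q [ 0.35  0.83  0.03  1.5  -0.03  0.82  2.  ]
```

```bash
python3 -m inch '[[0,0,0,-1.5,0,0,5.5],[0,0,0,-4,0,0,5.5],[0,0,0,-5,0,0,5.5],[0,0,0,-4.5,0,0,5.5],[0,0,0,0,0,0,5.5]]' 25; python3 -c "
from h import *
st()
d=viewer.snapshot('scene'); cv2.imwrite('pics/s4.png',cv2.resize(d['frame'][90:310,100:400,::-1],None,fx=2.5,fy=2.5))
plan([(.635,.008,.225)],91.65,1)"
```

```text
time: 12.25
ee_pos: [0.6369, -0.277, 0.2306]
ee_rot: [-0.458, 1.562, -0.424]
force: [-0.4, 0.6, -2.1]
grip_width: 0.0644
t 12.25 p [ 0.6369 -0.277   0.2306] x [ 0.008 -0.004 -1.   ] y [-0.034  0.999 -0.004] z [0.999 0.034 0.008] F [-0.4  0.6 -2.1] w 0.0644 q [ 0.34  0.67  0.05  1.36 -0.03  1.11  2.  ]
rotvec [0.005 0.003 0.002] per row [0.005 0.003 0.002]
[0.005,0.003,0.002] [0.04,5.68,0.19] [ 0.635 -0.219  0.227]
[0.000,0.000,0.000] [0.05,5.68,0.16] [ 0.635 -0.162  0.227]
[0.000,0.000,0.000] [0.05,5.68,0.16] [ 0.635 -0.106  0.226]
[0.000,0.000,0.000] [0.05,5.68,0.16] [ 0.635 -0.049  0.226]
[0.000,0.000,0.000] [0.05,5.68,0.16] [0.635 0.008 0.225]
```

View pics/s4.png

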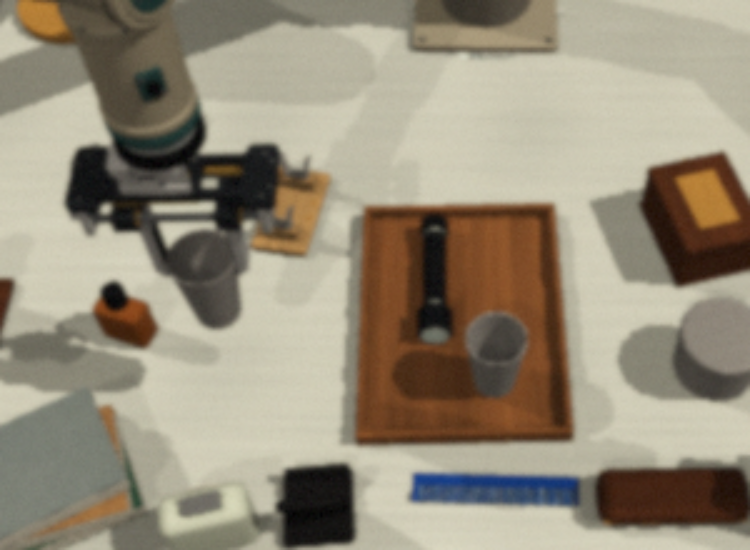

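The tumbler is held upright at (205,275), and the torch and tray tumbler haven't moved. I'll move it over the tray tumbler.

```bash
python3 -m inch '[[0.005,0.003,0.002,0,5.7,0.1,5.5],[0,0,0,0,5.7,0.1,5.5],[0,0,0,0,5.7,0.1,5.5],[0,0,0,0,5.7,0.1,5.5],[0,0,0,0,5.2,0.1,5.5]]'; python3 -m inch '[[0,0,0,0,0,0,5.5],[0,0,0,0,0,0,5.5]]'; python3 -c "
from h import *
st()
plan([(.635,.008,.225)],91.65,1)"
```

```text
time: 12.92
ee_pos: [0.6293, 0.0067, 0.2238]
ee_rot: [2.798, 1.563, 2.828]
force: [1.1, 0.5, -1.2]
grip_width: 0.0645
time: 13.18
ee_pos: [0.6298, 0.0036, 0.2242]
ee_rot: [2.993, 1.564, 3.022]
force: [0.5, -0.7, -1.0]
grip_width: 0.0643
t 13.175 p [0.6298 0.0036 0.2242] x [-0.007  0.001 -1.   ] y [-0.029  1.     0.001] z [ 1.     0.029 -0.007] F [ 0.5 -0.7 -1. ] w 0.0643 q [-0.08  0.58  0.04  1.55 -0.03  1.02  1.58]
rotvec [ 0.    -0.007 -0.001] per row [ 0.    -0.007 -0.001]
[0.000,-0.007,-0.001] [-0.08,0.43,0.53] [0.635 0.008 0.225]
```

```bash
python3 -m inch '[[0,-0.007,0,1,0.45,0.5,5.5],[0,0,0,2,0,0,5.5],[0,0,0,2,0,0,5.5],[0,0,0,0,0,0,5.5],[0,0,0,0,0,0,5.5]]'; python3 -c "
from h import *
st()
plan([(.635,.008,.115)],91.65,1)
for n in ('scene','top'):
  d=viewer.snapshot(n); np.savez(n+'5.npz',W=cloud(d),f=d['frame'])
  u,v=(298,220) if n=='scene' else (272,183)
  cv2.imwrite('pics/%s5.png'%n,cv2.resize(d['frame'][v-60:v+60,u-80:u+80,::-1],None,fx=4,fy=4))
"
```

```text
time: 13.8
ee_pos: [0.6361, 0.0083, 0.1756]
ee_rot: [0.515, 1.567, 0.543]
force: [-0.0, -0.0, -0.4]
grip_width: 0.0644
t 13.8 p [0.6361 0.0083 0.1756] x [ 0.003  0.002 -1.   ] y [-0.028  1.     0.002] z [1.    0.028 0.004] F [-0.  -0.  -0.4] w 0.0644 q [-0.08  0.64  0.04  1.6  -0.03  0.91  1.57]
rotvec [-0.001  0.004 -0.002] per row [-0.001  0.004 -0.002]
[-0.001,0.004,-0.002] [3.03,-0.02,-0.07] [0.636 0.008 0.145]
[-0.000,0.000,-0.000] [3.03,-0.02,-0.06] [0.635 0.008 0.115]
```

View pics/scene5.png

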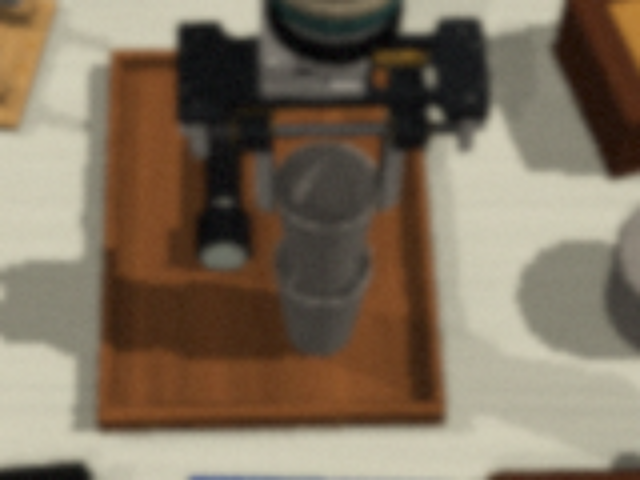

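The tumbler is centred over the tray one (upper at column 325, lower rim at column 323). I'll lower it gently.

```bash
python3 -m inch '[[0,0.004,0,1.5,0,-0.1,5.5],[0,0,0,1.5,0,0,5.5],[0,0,0,1.5,0,0,5.5],[0,0,0,0,0,0,5.5]]';  python3 -m inch '[[0,0,0,0.7,0,0,5.5],[0,0,0,0,0,0,5.5]]'; python3 -m inch '[[0,0,0,0.3,0,0,5.5],[0,0,0,0,0,0,5.5]]'
```

```text
time: 14.4
ee_pos: [0.6334, 0.0092, 0.1284]
ee_rot: [2.712, 1.566, 2.741]
force: [-0.5, 0.5, -1.0]
grip_width: 0.0642
time: 14.65
ee_pos: [0.6345, 0.0093, 0.1231]
ee_rot: [2.18, 1.568, 2.209]
force: [-0.8, 0.3, -1.7]
grip_width: 0.0646
time: 14.9
ee_pos: [0.6347, 0.0092, 0.1204]
ee_rot: [1.979, 1.568, 2.008]
force: [-0.4, 0.3, -1.9]
grip_width: 0.0643
```

```bash
python3 -m inch '[[0,0,0,0.4,0,0,5.5],[0,0,0,0,0,0,5.5]]'; python3 -m inch '[[0,0,0,0.2,0,0,5.5],[0,0,0,0,0,0,5.5]]'; python3 -m inch '[[0,0,0,0.2,0,0,5.5],[0,0,0,0,0,0,5.5]]'
```

```text
time: 15.15
ee_pos: [0.6345, 0.009, 0.1161]
ee_rot: [2.263, 1.568, 2.292]
force: [0.2, -1.8, -1.5]
grip_width: 0.0644
time: 15.4
ee_pos: [0.6346, 0.0091, 0.1142]
ee_rot: [2.122, 1.568, 2.151]
force: [1.0, -0.2, -2.4]
grip_width: 0.0644
time: 15.65
ee_pos: [0.6346, 0.0092, 0.1122]
ee_rot: [2.131, 1.568, 2.16]
force: [0.8, 0.0, -2.5]
grip_width: 0.0642
```

```bash
python3 -m inch '[[0,0,0,0.2,0,0,5.5],[0,0,0,0,0,0,5.5]]'; python3 -m inch '[[0,0,0,0.15,0,0,5.5],[0,0,0,0,0,0,5.5]]'
```

```text
time: 15.9
ee_pos: [0.6346, 0.0092, 0.1102]
ee_rot: [2.141, 1.568, 2.171]
force: [0.6, -1.5, -1.1]
grip_width: 0.0646
time: 16.15
ee_pos: [0.6346, 0.0094, 0.1087]
ee_rot: [2.085, 1.568, 2.114]
force: [-0.2, 0.2, -1.7]
grip_width: 0.0643
```

```bash
python3 -m inch '[[0,0,0,0.15,0,0,5.5],[0,0,0,0,0,0,5.5]]'; python3 -m inch '[[0,0,0,0.1,0,0,5.5],[0,0,0,0,0,0,5.5]]'; python3 -c "
from h import *
d=viewer.snapshot('scene');cv2.imwrite('pics/s6.png',cv2.resize(d['frame'][160:280,218:378,::-1],None,fx=4,fy=4))"
```

```text
time: 16.4
ee_pos: [0.6349, 0.0094, 0.1075]
ee_rot: [1.851, 1.568, 1.88]
force: [0.6, -0.3, -1.2]
grip_width: 0.0645
time: 16.65
ee_pos: [0.6354, 0.0094, 0.1074]
ee_rot: [1.336, 1.568, 1.365]
force: [-1.1, -0.6, 5.3]
grip_width: 0.0646
```

View pics/s6.png

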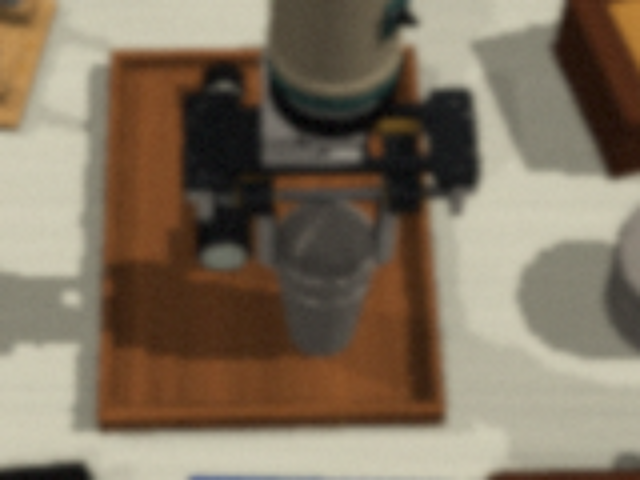

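```bash
python3 -m inch '[[0,0,0,0,0,0,7],[0,0,0,0,0,0,7.5],[0,0,0,0,0,0,8.5],[0,0,0,0,0,0,9.4],[0,0,0,0,0,0,9.4]]'; python3 -m inch '[[0,0,0,-2,0,0,9.4],[0,0,0,-4,0,0,9.4],[0,0,0,-4,0,0,9.4],[0,0,0,0,5,-1,9.4],[0,0,0,0,5.5,-1,9.4]]'; python3 -c "
from h import *
st()
for n,b in (('scene',(280,318,200,255)),('top',(250,295,160,205))):
  d=viewer.snapshot(n);W=cloud(d)
  cv2.imwrite('pics/%s7.png'%n,cv2.resize(d['frame'][160:280,218:378,::-1],None,fx=4,fy=4))
  P=W[b[2]:b[3],b[0]:b[1]].reshape(-1,3);P=P[(abs(P[:,0]-.635)<.05)&(abs(P[:,1]-.008)<.045)&(P[:,2]<.14)];zm=np.nanmax(P[:,2]);Q=P[P[:,2]>zm-.01];print(n,zm,cv2.minEnclosingCircle((Q[:,:2]*1000).astype(np.float32)))
plan([(.5565,.4285,.13)],91.65,1)"
```

```text
time: 17.32
ee_pos: [0.6347, 0.0093, 0.1063]
ee_rot: [2.049, 1.568, 2.079]
force: [0.6, 1.0, -0.6]
grip_width: 0.0937
time: 17.95
ee_pos: [0.6121, 0.1135, 0.2074]
ee_rot: [1.267, 1.568, 1.294]
force: [1.2, 1.8, -0.8]
grip_width: 0.0939
t 17.95 p [0.6121 0.1135 0.2074] x [ 0.001  0.002 -1.   ] y [-0.026  1.     0.002] z [1.    0.026 0.001] F [ 1.2  1.8 -0.8] w 0.0939 q [-0.25  0.59  0.04  1.6  -0.03  0.96  1.4 ]
scene 0.13083041094578796 ((634.3543701171875, 8.991612434387207), 34.33649444580078)
top 0.13217254517463672 ((634.9378051757812, 9.273143768310547), 33.49030303955078)
rotvec [ 0.011 -0.002 -0.008] per row [ 0.011 -0.002 -0.008]
[0.011,-0.002,-0.008] [1.32,5.11,-0.68] [0.601 0.174 0.194]
[0.000,-0.000,-0.000] [1.28,5.12,-0.74] [0.592 0.225 0.181]
[0.000,-0.000,-0.000] [1.28,5.12,-0.74] [0.583 0.276 0.168]
[0.000,-0.000,-0.000] [1.28,5.12,-0.74] [0.574 0.327 0.156]
[0.000,-0.000,-0.000] [1.28,5.12,-0.74] [0.565 0.378 0.143]
[0.000,-0.000,-0.000] [1.28,5.12,-0.74] [0.556 0.428 0.13 ]
```

View pics/scene7.png

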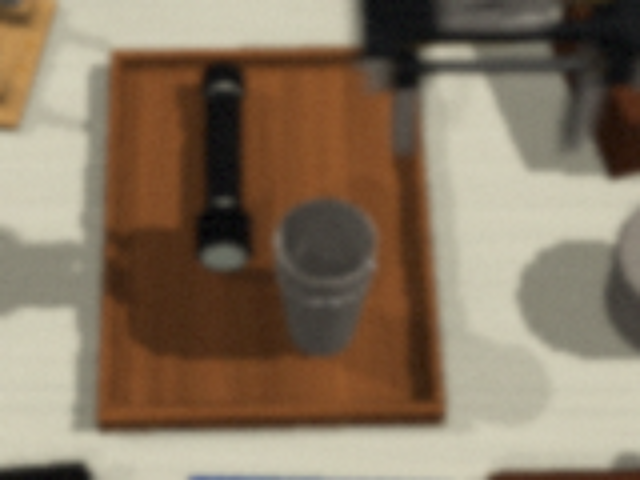

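Nested: the rim rose 26–27 mm and the stack stands upright. Before tumbler B I'll check clearances around it.

Run:
```python
import numpy as np
for n in("top","scene"):
    W=np.load(n+".npz")["W"].reshape(-1,3)
    D=W[:,:2]-[.5565,.4285]; r=np.hypot(*D.T)*1000; an=np.degrees(np.arctan2(D[:,1],D[:,0]))
    for A in range(-180,180,30):
        k=(an>=A)&(an<A+30)&(r>45)&(r<250)&(W[:,2]>.06)&(W[:,2]<.4)
        if k.sum()>3: print(n,A,k.sum(),"rmin",r[k].min().round(),"zmax",W[k,2].max().round(3), "rmin z>.14",(r[k&(W[:,2]>.14)].min().round() if (k&(W[:,2]>.14)).any() else None))
```

```text
top -150 856 rmin 132.0 zmax 0.082 rmin z>.14 None
top -120 275 rmin 153.0 zmax 0.081 rmin z>.14 None
top -90 711 rmin 125.0 zmax 0.08 rmin z>.14 None
top -60 61 rmin 140.0 zmax 0.119 rmin z>.14 None
top -30 816 rmin 187.0 zmax 0.144 rmin z>.14 235.0
top 0 394 rmin 204.0 zmax 0.141 rmin z>.14 244.0
top 30 220 rmin 148.0 zmax 0.173 rmin z>.14 181.0
top 60 1404 rmin 136.0 zmax 0.196 rmin z>.14 157.0
top 90 6 rmin 182.0 zmax 0.073 rmin z>.14 None
scene -150 751 rmin 131.0 zmax 0.081 rmin z>.14 None
scene -120 314 rmin 152.0 zmax 0.082 rmin z>.14 None
scene -90 822 rmin 125.0 zmax 0.079 rmin z>.14 None
scene -60 104 rmin 141.0 zmax 0.123 rmin z>.14 None
scene -30 870 rmin 200.0 zmax 0.14 rmin z>.14 239.0
scene 0 328 rmin 208.0 zmax 0.139 rmin z>.14 None
scene 30 676 rmin 146.0 zmax 0.176 rmin z>.14 176.0
scene 60 1619 rmin 136.0 zmax 0.194 rmin z>.14 156.0
```

```bash
python3 -m inch '[[0.011,-0.002,-0.008,1,5.1,-0.7,9.4],[0,0,0,1.2,5.1,-0.75,9.4],[0,0,0,1.2,5.1,-0.75,9.4],[0,0,0,1.2,5.1,-0.75,9.4],[0,0,0,1.2,5.1,-0.75,9.4]]'; python3 -m inch '[[0,0,0,1.0,4.2,-0.6,9.4],[0,0,0,0,0,0,9.4],[0,0,0,0,0,0,9.4]]'; python3 -c "
from h import *
st()
plan([(.5565,.4285,.13),(.5565,.4285,.075)],91.65,1)"
```

```text
time: 18.68
ee_pos: [0.5695, 0.3685, 0.1471]
ee_rot: [-1.374, 1.565, -1.356]
force: [0.3, 0.0, 1.6]
grip_width: 0.094
time: 19.05
ee_pos: [0.5635, 0.4078, 0.1371]
ee_rot: [-1.396, 1.563, -1.378]
force: [0.4, -0.5, -0.7]
grip_width: 0.0942
t 19.05 p [0.5635 0.4078 0.1371] x [ 0.001 -0.007 -1.   ] y [-0.018  1.    -0.007] z [1.    0.018 0.001] F [ 0.4 -0.5 -0.7] w 0.0942 q [-0.7   0.77  0.06  1.44 -0.04  0.94  0.95]
rotvec [-0.011  0.001  0.007] per row [-0.011  0.001  0.007]
[-0.011,0.001,0.007] [0.70,2.09,-0.66] [0.556 0.428 0.13 ]
[-0.000,0.000,0.000] [5.50,0.00,-0.00] [0.556 0.428 0.075]
```

```bash
python3 -m inch '[[-0.008,0.001,0.006,0.7,2.1,-0.7,9.4],[0,0,0,0,0,0,9.4],[0,0,0,0,0,0,9.4]]'; python3 -c "
from h import *
st()
plan([(.5565,.4285,.13),(.5565,.4285,.075)],91.65,1)"
```

```text
time: 19.42
ee_pos: [0.5556, 0.4297, 0.1302]
ee_rot: [-1.781, 1.571, -1.755]
force: [1.2, 0.8, -0.5]
grip_width: 0.0937
t 19.425 p [0.5556 0.4297 0.1302] x [-0. -0. -1.] y [-0.026  1.    -0.   ] z [ 1.     0.026 -0.   ] F [ 1.2  0.8 -0.5] w 0.0937 q [-0.73  0.78  0.05  1.42 -0.04  0.93  0.93]
rotvec [-0.003 -0.     0.   ] per row [-0.003 -0.     0.   ]
[-0.003,-0.000,0.000] [0.02,-0.12,0.09] [0.556 0.428 0.13 ]
[-0.000,-0.000,0.000] [5.50,-0.00,0.00] [0.556 0.428 0.075]
```

```bash
python3 -m inch '[[0,0,0,2,-0.1,0.1,9.4],[0,0,0,2,0,0,9.4],[0,0,0,1.5,0,0,9.4],[0,0,0,0,0,0,9.4],[0,0,0,0,0,0,9.4]]'; python3 -c "
from h import *
st()
plan([(.5565,.4285,.075)],91.65,1)"
```

```text
time: 20.05
ee_pos: [0.5568, 0.4293, 0.0753]
ee_rot: [0.898, 1.57, 0.924]
force: [-0.1, 0.2, -0.7]
grip_width: 0.094
t 20.05 p [0.5568 0.4293 0.0753] x [ 0.     0.001 -1.   ] y [-0.026  1.     0.001] z [1.    0.026 0.   ] F [-0.1  0.2 -0.7] w 0.094 q [-0.72  0.85  0.04  1.46 -0.05  0.84  0.94]
rotvec [-0.003  0.    -0.001] per row [-0.003  0.    -0.001]
[-0.003,0.000,-0.001] [0.03,-0.08,-0.03] [0.556 0.428 0.075]
```

```bash
python3 -m inch '[[0,0,0,0,-0.08,0,7.5],[0,0,0,0,0,0,7],[0,0,0,0,0,0,6],[0,0,0,0,0,0,5.5],[0,0,0,0,0,0,5.5]]' 25;  python3 -m inch '[[0,0,0,0,0,0,5.5],[0,0,0,-1.5,0,0,5.5],[0,0,0,-4,0,0,5.5],[0,0,0,-5.5,0,0,5.5],[0,0,0,-5.5,0,0,5.5]]';python3 -m inch '[[0,0,0,-1.5,0,0,5.5],[0,0,0,0,0,0,5.5]]'; python3 -c "
from h import *
st()
d=viewer.snapshot('scene'); cv2.imwrite('pics/s8.png',cv2.resize(d['frame'][90:310,240:540,::-1],None,fx=2.5,fy=2.5))
plan([(.6345,.009,.255)],91.65,1)"
```

```text
time: 20.68
ee_pos: [0.5567, 0.4285, 0.0755]
ee_rot: [0.978, 1.57, 1.004]
force: [-0.3, -0.3, 0.7]
grip_width: 0.0644
time: 21.3
ee_pos: [0.5563, 0.4278, 0.2423]
ee_rot: [-2.771, 1.57, -2.745]
force: [0.3, 0.6, -2.2]
grip_width: 0.0644
time: 21.55
ee_pos: [0.5566, 0.4282, 0.2559]
ee_rot: [0.824, 1.57, 0.85]
force: [-0.6, 0.4, -1.3]
grip_width: 0.0643
t 21.55 p [0.5566 0.4282 0.2559] x [ 0.001  0.001 -1.   ] y [-0.026  1.     0.001] z [1.    0.026 0.001] F [-0.6  0.4 -1.3] w 0.0643 q [-0.73  0.67  0.06  1.29 -0.04  1.18  0.93]
rotvec [-0.003 -0.002  0.001] per row [-0.003 -0.002  0.001]
[-0.003,-0.002,0.001] [-0.01,-5.26,0.85] [0.566 0.375 0.254]
[-0.000,-0.000,0.000] [-0.01,-5.26,0.83] [0.575 0.323 0.254]
[-0.000,-0.000,0.000] [-0.01,-5.26,0.83] [0.585 0.271 0.254]
[-0.000,-0.000,0.000] [-0.01,-5.26,0.83] [0.595 0.218 0.254]
[-0.000,-0.000,0.000] [-0.01,-5.26,0.83] [0.605 0.166 0.255]
[-0.000,-0.000,0.000] [-0.01,-5.26,0.83] [0.615 0.114 0.255]
[-0.000,-0.000,0.000] [-0.01,-5.26,0.83] [0.625 0.061 0.255]
[-0.000,-0.000,0.000] [-0.01,-5.26,0.83] [0.634 0.009 0.255]
```

View pics/s8.png

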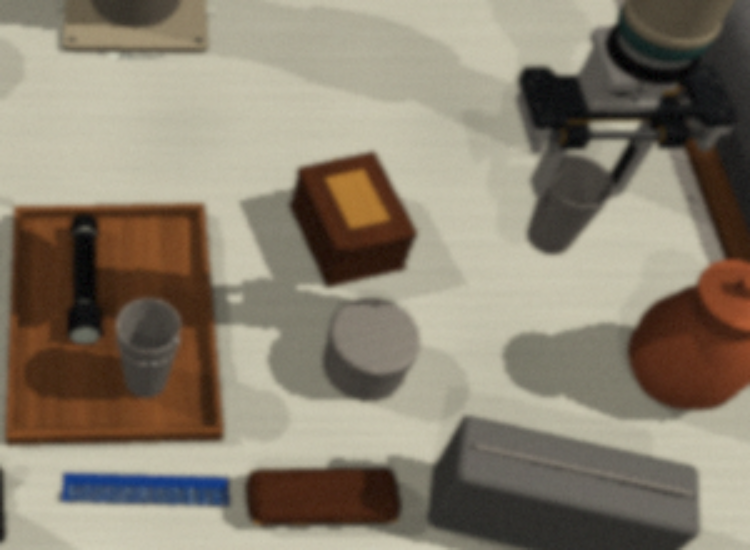

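The second tumbler is held upright at (570,200). I'll carry it over.

```bash
python3 -m inch '[[0,0,0,0,-5.3,0.85,5.5],[0,0,0,0,-5.3,0.85,5.5],[0,0,0,0,-5.3,0.85,5.5],[0,0,0,0,-5.3,0.85,5.5],[0,0,0,0,-5.3,0.85,5.5]]'; python3 -m inch '[[0,0,0,0,-5.3,0.85,5.5],[0,0,0,0,-5.3,0.85,5.5],[0,0,0,0,-4.5,0.8,5.5],[0,0,0,0,0,0,5.5],[0,0,0,0,0,0,5.5]]'; python3 -c "
from h import *
st()
plan([(.6345,.009,.255)],91.65,1)"
```

```text
time: 22.22
ee_pos: [0.6045, 0.1623, 0.2523]
ee_rot: [-2.888, 1.566, -2.862]
force: [1.0, 0.4, -0.6]
grip_width: 0.0645
time: 22.85
ee_pos: [0.6336, 0.015, 0.253]
ee_rot: [2.827, 1.567, 2.853]
force: [1.1, 1.3, -2.0]
grip_width: 0.0649
t 22.85 p [0.6336 0.015  0.253 ] x [-0.004  0.001 -1.   ] y [-0.026  1.     0.001] z [ 1.     0.026 -0.004] F [ 1.1  1.3 -2. ] w 0.0649 q [-0.11  0.56  0.07  1.5  -0.05  1.08  1.57]
rotvec [-0.002 -0.004 -0.001] per row [-0.002 -0.004 -0.001]
[-0.002,-0.004,-0.001] [-0.21,-0.61,0.07] [0.634 0.009 0.255]
```

```bash
python3 -m inch '[[0,-0.004,0,0,-0.6,0.1,5.5],[0,0,0,2.0,0,0,5.5],[0,0,0,2.2,0,0,5.5],[0,0,0,0,0,0,5.5],[0,0,0,0,0,0,5.5]]'; python3 -c "
from h import *
st()
plan([(.6345,.009,.135)],91.65,1)
d=viewer.snapshot('scene');cv2.imwrite('pics/s9.png',cv2.resize(d['frame'][140:260,218:378,::-1],None,fx=4,fy=4))"
```

```text
time: 23.48
ee_pos: [0.6367, 0.0088, 0.2138]
ee_rot: [0.061, 1.566, 0.088]
force: [-0.1, -0.3, -0.6]
grip_width: 0.0646
t 23.475 p [0.6367 0.0088 0.2138] x [ 0.005  0.    -1.   ] y [-0.027  1.     0.   ] z [1.    0.027 0.005] F [-0.1 -0.3 -0.6] w 0.0646 q [-0.1   0.6   0.07  1.55 -0.05  0.99  1.58]
rotvec [-0.002  0.005 -0.   ] per row [-0.002  0.005 -0.   ]
[-0.002,0.005,-0.000] [3.94,0.01,-0.13] [0.636 0.009 0.174]
[-0.000,0.000,-0.000] [3.94,0.02,-0.11] [0.634 0.009 0.135]
```

View pics/s9.png

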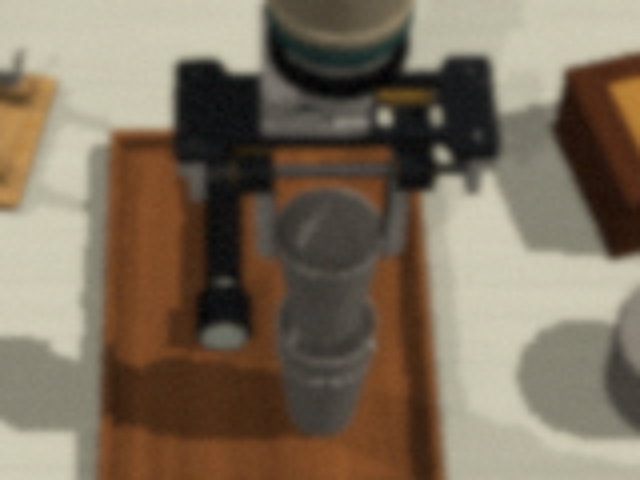

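It's centred over the stack (columns 328 and 325). I'll lower it.

```bash
python3 -m inch '[[0,0.005,0,1.5,0,-0.15,5.5],[0,0,0,1.5,0,0,5.5],[0,0,0,1.5,0,0,5.5],[0,0,0,1.5,0,0,5.5],[0,0,0,0,0,0,5.5]]';  python3 -m inch '[[0,0,0,1.0,0,0,5.5],[0,0,0,0,0,0,5.5]]'
```

```text
time: 24.15
ee_pos: [0.6337, 0.0082, 0.1512]
ee_rot: [3.066, 1.567, 3.092]
force: [-0.2, -0.9, -0.6]
grip_width: 0.0646
time: 24.4
ee_pos: [0.6344, 0.0083, 0.1425]
ee_rot: [2.918, 1.569, 2.944]
force: [0.5, 0.7, -2.1]
grip_width: 0.0642
```

```bash
for i in 1 2 ; do python3 -m inch '[[0,0,0,0.25,0,0,5.5],[0,0,0,0,0,0,5.5]]'; done;  python3 -m inch '[[0,0,0,0.15,0,0,5.5],[0,0,0,0,0,0,5.5]]'
```

```text
time: 24.65
ee_pos: [0.6348, 0.0083, 0.1407]
ee_rot: [2.689, 1.57, 2.715]
force: [0.2, 0.4, -1.4]
grip_width: 0.0644
time: 24.9
ee_pos: [0.6347, 0.0084, 0.138]
ee_rot: [2.735, 1.57, 2.761]
force: [-0.1, -0.0, -1.0]
grip_width: 0.0643
time: 25.15
ee_pos: [0.6347, 0.0085, 0.1366]
ee_rot: [2.615, 1.57, 2.641]
force: [1.1, 0.5, -1.0]
grip_width: 0.0644
```

```bash
python3 -m inch '[[0,0,0,0.15,0,0,5.5],[0,0,0,0,0,0,5.5]]'; python3 -m inch '[[0,0,0,0.15,0,0,5.5],[0,0,0,0,0,0,5.5]]'
```

```text
time: 25.4
ee_pos: [0.6354, 0.0085, 0.1359]
ee_rot: [0.911, 1.57, 0.937]
force: [-1.2, 1.3, 5.3]
grip_width: 0.0647
time: 25.65
ee_pos: [0.6363, 0.0085, 0.1358]
ee_rot: [0.274, 1.568, 0.3]
force: [-1.7, 1.8, 11.0]
grip_width: 0.0644
```

```bash
python3 -m inch '[[0,0,0,-0.05,0,0,7],[0,0,0,0,0,0,7.5],[0,0,0,0,0,0,8.5],[0,0,0,0,0,0,9.4],[0,0,0,0,0,0,9.4]]'; python3 -m inch '[[0,0,0,-2,0,0,9.4],[0,0,0,-4,0,0,9.4],[0,0,0,-4,0,0,9.4],[0,0,0,0,5,-2,9.4],[0,0,0,0,5.5,-2,9.4]]';python3 -m inch '[[0,0,0,-1,5.5,-2,9.4],[0,0,0,0,0,0,9.4]]'; python3 -c "
from h import *
st()
for n,b in (('scene',(275,325,180,255)),('top',(245,295,150,205))):
  d=viewer.snapshot(n);W=cloud(d)
  cv2.imwrite('pics/%s10.png'%n,cv2.resize(d['frame'][140:280,208:388,::-1],None,fx=4,fy=4)); cv2.imwrite('pics/%sf.png'%n,d['frame'][:,:,::-1])
  P=W[b[2]:b[3],b[0]:b[1]].reshape(-1,3);P=P[(abs(P[:,0]-.635)<.05)&(abs(P[:,1]-.008)<.045)&(P[:,2]<.175)];zm=np.nanmax(P[:,2]);Q=P[P[:,2]>zm-.01];print(n,zm,cv2.minEnclosingCircle((Q[:,:2]*1000).astype(np.float32)))
"
```

```text
time: 26.28
ee_pos: [0.6347, 0.008, 0.1339]
ee_rot: [3.066, 1.57, 3.093]
force: [0.8, 0.1, 0.4]
grip_width: 0.0939
time: 26.9
ee_pos: [0.5921, 0.1123, 0.2348]
ee_rot: [0.515, 1.57, 0.538]
force: [0.4, 1.3, -0.1]
grip_width: 0.0942
time: 27.15
ee_pos: [0.5687, 0.1733, 0.2449]
ee_rot: [1.782, 1.567, 1.818]
force: [0.5, -0.6, 0.9]
grip_width: 0.0938
t 27.15 p [0.5687 0.1733 0.2449] x [-0.001  0.004 -1.   ] y [-0.036  0.999  0.004] z [ 0.999  0.036 -0.001] F [ 0.5 -0.6  0.9] w 0.0938 q [-0.38  0.51  0.06  1.63 -0.04  1.    1.3 ]
scene 0.15917950941658898 ((634.2865600585938, 9.143824577331543), 33.981807708740234)
top 0.15907837951959491 ((635.5745239257812, 9.785061836242676), 33.64259719848633)
```

View pics/scene10.png

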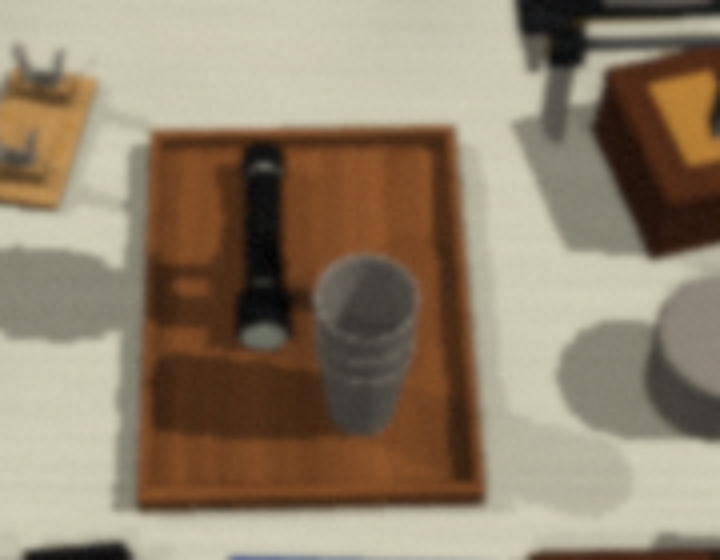

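View pics/topf.png

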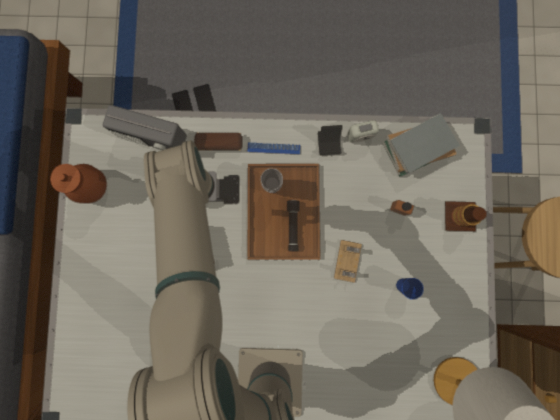

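```bash
python3 -c "
from h import *
print(job.close_job())"
```

```text
the job is handed in; nothing more can be done
None
```

The torch is out of its clips and lying flat on the tray floor. Both loose tumblers are nested in the tray one as a single upright stack. I handed the job in at about 27 s, with the arm clear of everything.

- **Torch:** The wrist camera showed it level and clear of the rims. Its head reaches about 30 mm past the tray's mid-line into the far half, next to the stack but not touching it.
- **Setting down:** I lowered everything until I felt contact and then let go. The contact forces were about 17 N for the torch, 7 N for the first tumbler and 12 N for the second.
- **Stack:** The rim heights rose by about 26–27 mm and then 27–28 mm, both within the fully nested range. The three rims share a centre to within about 1–2 mm.
- **Other things on the lid:** In the last pictures the tray, the blue look-alike and the other items looked unmoved; I checked this by eye only. In the final top view the arm partly hid the dabba and covered the jewel box, but both are in place in the last scene-camera picture.
- **Disagreements:** The top and scene cameras differed by about 1–2 mm. After the torch was pulled free it measured about 3 mm lower in the grip than planned, but it still landed level.

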